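Sweep the offcuts off the map board into the scrap tray

ROBOT

A 6-joint arm with a two-finger parallel gripper is mounted at the origin on the work surface. World frame = base frame: x ahead of the robot, y to its left, z up, the work surface at z = 0. Lengths are in m, angles in rad, forces in N, time in s.
With the tool pointing down it reaches from about 0.3 to 0.775 m from the base axis. Payload 14.6 kg.
Tool frame: the origin (TCP) lies at the very end of the fingers, on their centre line; the grasp point (between the pads) lies 19 mm behind it; z points along the fingers, y is the line along which they close (so a half turn about z gives the same grasp; the last joint's range is limited). The gripper opens to 94 mm and grips with 3 to 60 N. Pads are 16 mm wide; open, the fingers measure 119 mm over their backs; the gripper's body (75 mm by 177 mm) begins 78 mm behind the grasp point.
Start: joints at [1.084, 0.3, 1.521, -0, 1.321, -0.067], TCP at [0.224, 0.502, 0.205] pointing down, gripper open.
Joint ranges: [-3.03, 3.03], [-0.79, 2.21], [0.23, 2.52], [-1.04, 4.18], [0, 3.07], [-2.55, 2.55]. Speed limits (rad/s): [2.22, 2.22, 2.57, 3.14, 3.14, 3.14].

INTERFACE

Orientations are given as a 3x3 rotation matrix whose columns are the frame's x, y, z axes.
In Python, from plant import * gives the robot as it stands. The module is installed in compiled form; this text tells all that it offers. Calls block until the motion is done:
- move_to(position, orientation): joint-space move of the TCP to a pose.
- move_l(position, rot=None, vel=0.15): straight line of the TCP; rot=None keeps the orientation; vel is the mean speed in m/s.
- movej(angles): joint-space move.
- set_gripper(opening, grip_force=None): finger opening in m; grip_force is the grip in N (None keeps the last); returns when the fingers have stopped.
- hold(seconds).
- inverse_kinematics(position, orientation): joint angles nearest the present ones, or None.
- observe(): the state.
- get_image(name): name is "scene" or "top" or "wrist"; returns a dict with "color" (400x640x3 uint8, red, green, blue), "vertical_fov" (degrees; the focal length in pixels is half the picture's height over the tangent of half this angle, whatever the lens; pixels are square), "cx", "cy" (the principal point, pixels), "k1" (the pictures are not rectified: a ray, as slopes to the right and down, at radius r is drawn at 1 + k1 r^2 times it, then the intrinsics apply), "pose" (4x4, takes a point from camera to world coordinates). Camera axes: x right, y up, looking along -z (the intrinsics and any distortion apply to the point x, -y, -z); pixel columns grow to the right and rows downward; lengths in m; the calibration is good to about 2 mm. A picture is of the moment at which its call begins. There is no depth.
A pose or a line that the arm cannot do raises MotionError and nothing moves.
- finish_job(): hands the job in; it is judged then, once.
The state is a dict: "time": time; "joint_pos": joint angles; "joint_vel": joint speeds; "effort": joint torques, N m; "tcp_pos": TCP position; "ee_rot": TCP orientation; "contact_force": force on the tool from outside, world axes, zero at the start; "wrist_torque": the same for the moment, N m; "gripper_width": finger opening in m; "grip_force": force on a finger pad.
Only numpy, scipy, OpenCV 4.12 (cv2) and the standard library are available. Lean on these libraries where they do the work, as an engineer would, in place of code of your own. Each camera call takes 0.05 s, during which the arm holds its last target. There are 200 camera calls.

TASK

Clear the map board for the next model section: with the fingers, sweep the three bare-wood offcuts (gabled block, plain block and disc) across the board and off its side edge so that all three drop into the empty grey scrap tray, not the blue tray of painted houses. Only push them along the board: do not pick up, lift or carry any of them. Leave the model chapel, the model terrace and the paint jar standing where they are.

Things in the scene. Friction and masses are not known exactly. Their poses are not given: they have to be found in the camera images.
- board: map board, a fixed dark slab with a muted aerial town print on its flat top; 320 (x) by 400 (y) by 60 mm high, edges square with no rim. Origin: centre of its underside, on the bench; the top is 60 mm above it. Its side edges lie at y = +200 and -200 mm in its own frame; one tray stands outside each, and it stands slightly turned on the bench.
- scrap_tray: scrap tray, empty, light grey, open-topped, fixed to the bench; outside 170 (x) by 130 (y) by 50 mm high, walls and floor 4 mm. Origin: centre of its underside, on the bench. It stands parallel to the board against one of the two side edges (3 mm gap), on the left or the right, not always centred along that edge; its rim is 10 mm lower than the board's top, so things pushed off the board fall in.
- house_tray: blue tray of the same size, full of painted model houses (up to 41 mm above the bench, fixed in it), fixed at the other side edge of the board; origin at the centre of its underside. Nothing goes in it.
- gable_offcut: pale bare-wood offcut shaped like a little house with a gabled top, loose, 22 g: 40 (x, along the ridge) by 26 (y) by 27 mm high. Origin: centre of its underside.
- gable_mid (a point): middle of the gabled offcut, 13.5 mm above its underside
- block_offcut: pale bare-wood plain block with one end painted black, loose, 28 g: 44 (x) by 28 (y) by 22 mm high. Origin: centre of its underside.
- block_mid (a point): middle of the plain block offcut, 11 mm above its underside
- disc_offcut: pale bare-wood round disc lying flat, loose, 18 g: 40 mm diameter, 14 mm high. Origin: centre of its underside.
- disc_mid (a point): middle of the disc offcut, 7 mm above its underside
- chapel: small painted model chapel with a tower on a dark base, loose, near the board's far (+x) edge; base 34 (x) by 66 (y) mm, 51 mm high. Origin: centre of its underside. Must stay put.
- paint_jar: white paint jar with a red cap, loose, near the board's far (+x) edge; 34 mm diameter, 45 mm high. Origin: centre of its underside. Must stay put.
- terrace: painted row of four model houses on a dark base, loose, near the board's near (-x) edge; base 32 (x) by 104 (y) mm, 35 mm high. Origin: centre of its underside. Must stay put.

How it is judged:
By the outcome, as a careful person would: the job done as asked, in the order asked, and still so for the second after the job is handed in, with the robot touching nothing.
It also fails if it takes over 72 s, if anything falls off the work surface, if the arm or the gripper's body presses on something with over 40 N, if the wrist force passes 120 N, or if a joint passes its speed limit or range.

## Working session

There is one attempt and no reset: what is moved stays moved. The work goes in short steps, each a Python script; the robot and the scene stay as the last script left them, time stands still between calls to the robot, and variables do not carry over. Pictures are saved under pics/ and viewed, at most 10 in all, crops included, and the job is handed in when it is done.

```bash
mkdir -p pics
cat > h.py <<'E'
from plant import *
import numpy as np, cv2
def snap(name,fn):
    im=get_image(name); cv2.imwrite('pics/'+fn+'.png',im['color'][:,:,::-1]); np.save('pics/'+fn+'.npy',{k:v for k,v in im.items() if k!='color'},allow_pickle=True); return im
def K(im):
    f=200/np.tan(np.radians(im['vertical_fov'])/2); return np.array([[f,0,im['cx']],[0,f,im['cy']],[0,0,1.]])
def pix2w(im,px,z):
    px=np.array(px,float).reshape(-1,1,2)
    u=cv2.undistortPoints(px,K(im),np.array([im['k1'],0,0,0.]))[:,0]
    d=np.c_[u[:,0],-u[:,1],-np.ones(len(u))]@im['pose'][:3,:3].T; o=im['pose'][:3,3]
    z=np.broadcast_to(z,len(u)); return o+d*((z-o[2])/d[:,2])[:,None]
def load(fn): return np.load('pics/'+fn+'.npy',allow_pickle=True).item()
E
python3 - <<'E'
from h import *
a=snap('top','top1');b=snap('scene','scene1')
print(a['pose'],a['vertical_fov'],a['k1'],b['pose'][:3,3],observe()['time'])
E
```

```text
[[-0.02934416  0.98020976 -0.19577476  0.36314537]
 [-0.9995512  -0.02759432  0.0116602   0.0263259 ]
 [ 0.00602718  0.19602905  0.98057957  1.04073474]
 [ 0.          0.          0.          1.        ]] 50.539986252804795 -0.008668135722213664 [1.1692563  0.00270083 0.67699757] 0.1
```

View pics/top1.png

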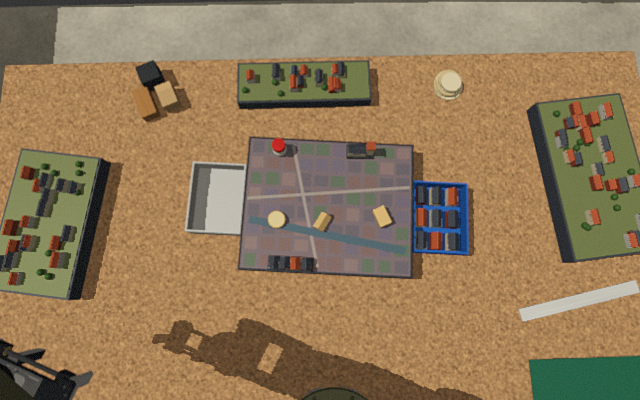

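View pics/scene1.png

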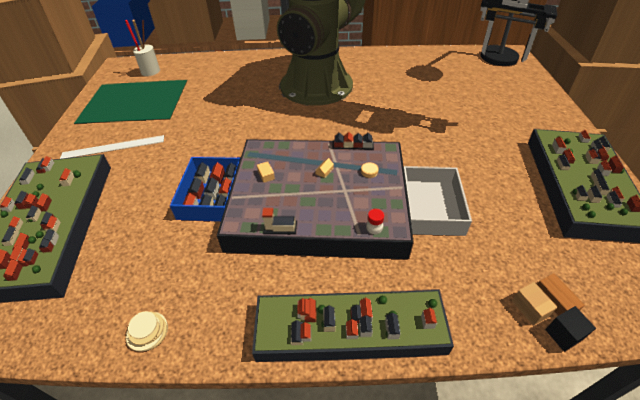

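The scrap tray is on the left (+y), at about px (215,198) in the top view. The disc is at (277,219), the gable or block at (322,221), and the other one at (382,216). The terrace is at (291,264), the jar at (279,146) and the chapel at (362,150). I'll enlarge the crop for better precision.

Run:
```python
import cv2
i=cv2.imread('pics/top1.png')[130:285,180:420]
cv2.imwrite('pics/crop1.png',cv2.resize(i,None,fx=10/3,fy=10/3,interpolation=cv2.INTER_CUBIC))
```

```text
(no output)
```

View pics/crop1.png

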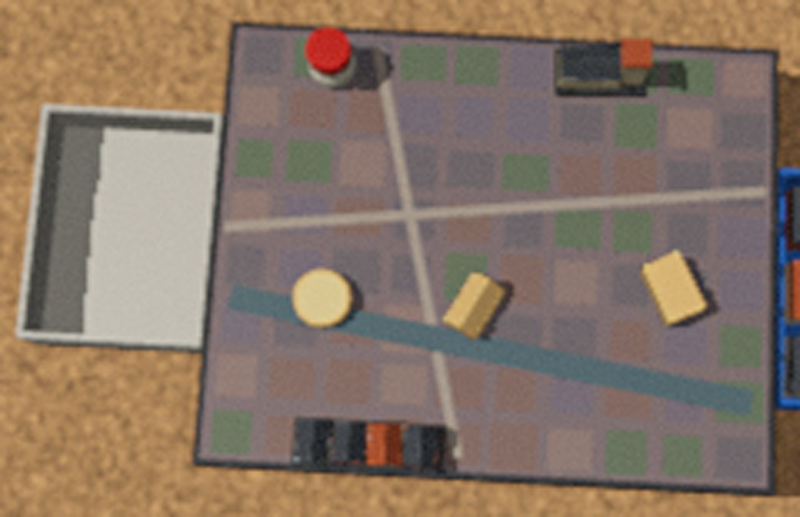

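The crop shows the following pixels:
- Disc: (322,297)
- Gable: (475,305)
- Block: (676,288)
- Terrace: (295–455, 417–470)
- Board corners: (233,24), (777,50), (773,492) and (196,464)
- Tray outer rim: (44,105) to (18,336)

Run:
```python
from h import *
np.set_printoptions(precision=4,suppress=True)
im=load('top1')
def P(l,z): return pix2w(im,np.array(l)/(10/3)+[180,130],z)[:,:2]
c=P([(233,24),(777,50),(773,492),(196,464)],.06)
s=c.mean(0); ax=(c[0]+c[1]-c[2]-c[3]); th=np.arctan2(ax[1],ax[0]); 
ay=c[0]+c[3]-c[1]-c[2]; th2=np.arctan2(-ay[0],ay[1])
print(c,s,th,th2)
th=(th+th2)/2; R=np.array([[np.cos(th),-np.sin(th)],[np.sin(th),np.cos(th)]])
L=lambda p:(p-s)@R
for n,l,z in [('disc',[(322,297)],.074),('gable',[(475,305)],.078),('block',[(676,288)],.082),('blockc',[(642,265),(678,250),(710,308),(674,326)],.082),('gableends',[(478,274),(506,290),(475,338),(443,318)],.075),('terrace',[(295,470),(445,473),(452,425),(300,420)],.065),('jar',[(331,85),(305,60)],.062),('chapel',[(555,93),(648,96)],.062),('tray',[(44,105),(18,336),(218,115),(202,350)],.05)]:
    print(n,L(P(l,z)).round(4).tolist(),P(l,z).mean(0))
print(observe()['tcp_pos'],observe()['ee_rot'])
```

```text
[[ 0.7114  0.1825]
 [ 0.6808 -0.2126]
 [ 0.3655 -0.1872]
 [ 0.3959  0.2068]] [ 0.5384 -0.0026] -0.07862184366894187 -0.07714904281210899
disc [[-0.0409, 0.118]] [0.5068 0.1182]
gable [[-0.0418, 0.0122]] [0.4977 0.0128]
block [[-0.0238, -0.1251]] [ 0.5049 -0.1254]
blockc [[-0.009, -0.1013], [0.0028, -0.1259], [-0.0365, -0.1486], [-0.0501, -0.1242]] [ 0.5055 -0.1255]
gableends [[-0.0197, 0.0112], [-0.0299, -0.0087], [-0.0642, 0.0111], [-0.0515, 0.0338]] [0.4981 0.0124]
terrace [[-0.1591, 0.1291], [-0.1561, 0.0271], [-0.1236, 0.024], [-0.1253, 0.1282]] [0.4038 0.0852]
jar [[0.1149, 0.1234], [0.1327, 0.1435]] [0.6722 0.1208]
chapel [[0.117, -0.038], [0.1182, -0.105]] [ 0.6501 -0.0831]
tray [[0.093, 0.332], [-0.0758, 0.3322], [0.0918, 0.2051], [-0.0792, 0.2021]] [0.5667 0.2639]
[0.2241 0.502  0.2049] [[-0.9132  0.4076 -0.0005]
 [ 0.4076  0.9132 -0.001 ]
 [ 0.0001 -0.0011 -1.    ]]
```

```bash
cat >> h.py <<'E'
S=np.array([.5384,-.0026]); TH=-.0779
RB=np.array([[np.cos(TH),-np.sin(TH)],[np.sin(TH),np.cos(TH)]])
def W(p,z): return [*(S+RB@np.array(p)),z]
def B(p): return (np.array(p)[...,:2]-S)@RB
def rot(a):  # closing line at angle a (rad) to the board's x axis
    a+=TH; c,s=np.cos(a),np.sin(a); return np.array([[-s,c,0],[c,s,0],[0,0,-1.]])
def push(pts,a,vel=.1,z=.064):
    move_to(W(pts[0],.14),rot(a)); move_l(W(pts[0],z),vel=.12)
    for p in pts[1:]:
        move_l(W(p,z),vel=vel); print(p,observe()['time'],observe()['contact_force'].round(1) if hasattr(observe()['contact_force'],'round') else observe()['contact_force'])
    move_l(W(pts[-1],.14),vel=.15)
E
python3 - <<'E'
from h import *
set_gripper(.02)
move_to(W((-.042,.072),.2),rot(-.2)); print(observe()['time'],observe()['joint_pos'])
push([(-.044,.072),(-.015,.19),(-.012,.208)],-.2)
push([(-.047,-.035),(.01,.19),(.014,.208)],-.25)
move_to(W((-.024,-.175),.16),rot(0.)); print(observe()['time'])
snap('top','top2')
i=cv2.imread('pics/top2.png')[130:285,180:420]
cv2.imwrite('pics/crop2.png',cv2.resize(i,None,fx=10/3,fy=10/3,interpolation=cv2.INTER_CUBIC))
E
```

```text
3.1583 [7.24523772e-02 2.09530786e-01 1.64723414e+00 1.16808571e-04
 1.28481210e+00 3.48788977e-01]
(-0.015, 0.19) 5.6583 [-0.4  0.5 -0.1]
(-0.012, 0.208) 5.9917 [-0.9  0.9  0.3]
(0.01, 0.19) 10.875 [ 0.   0.2 -0.4]
(0.014, 0.208) 11.2083 [-0.1 -0.4 -0.5]
13.3
```

View pics/crop2.png

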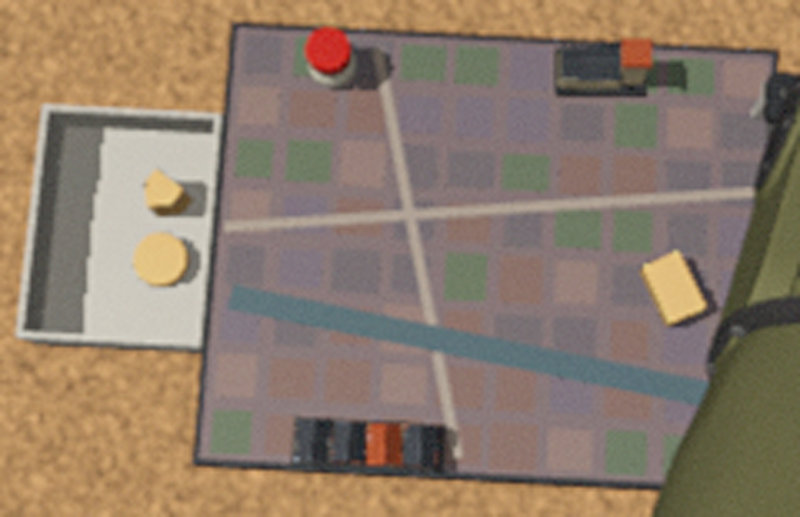

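The disc and gable are in the tray, at crop (160,260) and (163,193). The block hasn't moved from (676,288), and the models are untouched. Next I'll push the block, stopping partway to check it.

Run:
```python
from h import *
set_gripper(.026)
push([(-.025,-.178),(-.022,.06)],0.,vel=.08)
move_to(W((-.022,-.06),.2),rot(0.)); print(observe()['time'])
snap('top','top3')
i=cv2.imread('pics/top3.png')[130:285,180:420]
cv2.imwrite('pics/crop3.png',cv2.resize(i,None,fx=10/3,fy=10/3,interpolation=cv2.INTER_CUBIC))
```

```text
(-0.022, 0.06) 17.85 [0.1 0.  0.8]
19.1083
```

View pics/crop3.png

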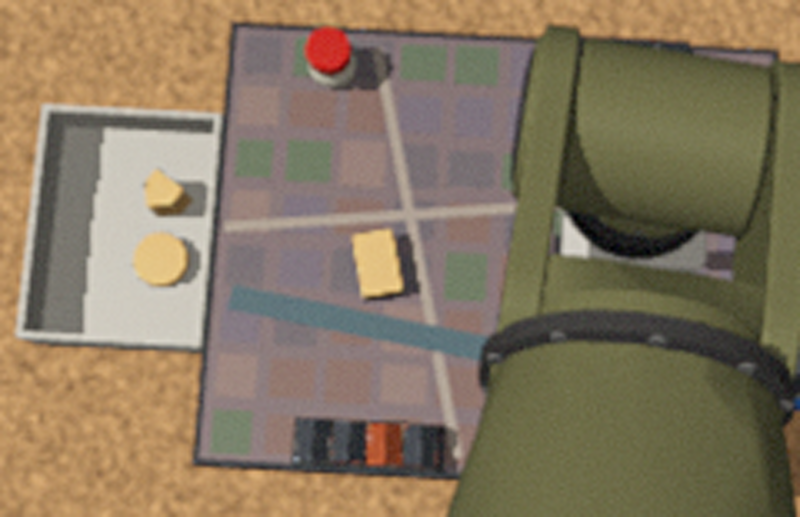

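The block has moved to crop (378,264), nearly square to the board. I'll push it the rest of the way.

Run:
```python
from h import *
im=load('top3')
b=B(pix2w(im,np.array([[378,264]])/(10/3)+[180,130],.082))[0]; print(b)
x=b[0]
push([(x,b[1]-.045),(x-.005,.18),(x-.006,.21)],0.,vel=.08)
move_to(W((-.02,-.06),.25),rot(0.)); print(observe()['time'])
snap('top','top4');snap('scene','s4')
i=cv2.imread('pics/top4.png')[130:285,180:420]
cv2.imwrite('pics/crop4.png',cv2.resize(i,None,fx=10/3,fy=10/3,interpolation=cv2.INTER_CUBIC))
```

```text
[-0.0172785   0.08025344]
(np.float64(-0.022278497483638676), 0.18) 22.425 [ 0.6 -1.  -0.8]
(np.float64(-0.023278497483638673), 0.21) 22.95 [-0.4  0.5  0.3]
24.7333
```

View pics/crop4.png

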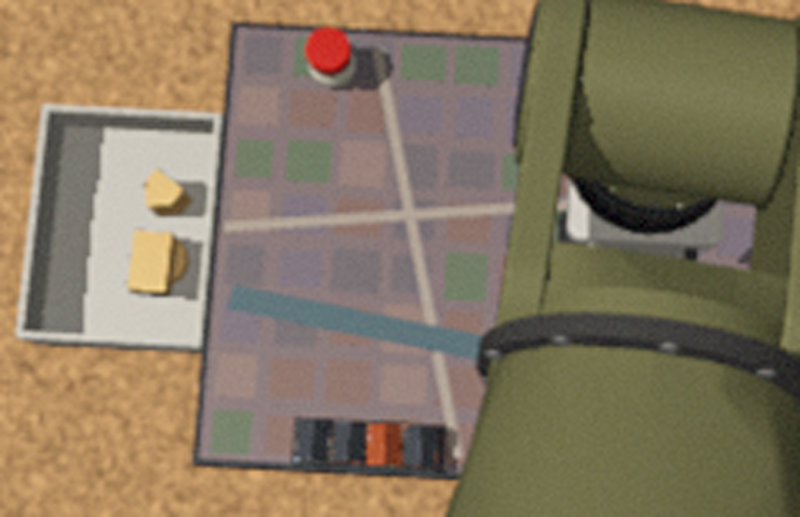

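View pics/s4.png

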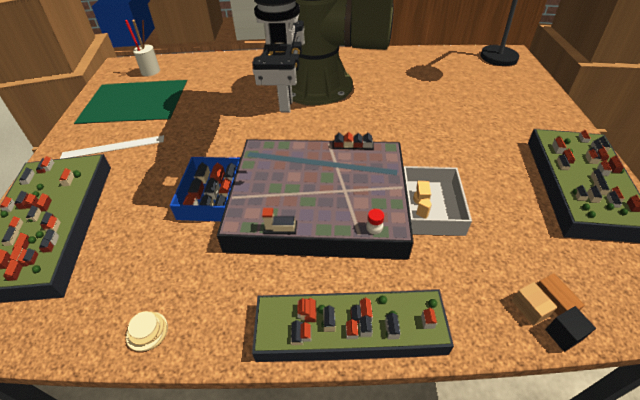

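All three offcuts are in the grey tray, with the block resting on the disc at about (152,262). The chapel, jar and terrace haven't moved, and the gripper is clear.

Run:
```python
from h import *
hold(.5); print(finish_job())
```

```text
the job is handed in; nothing more can be done
None
```

I swept all three offcuts along the board into the grey scrap tray and left the chapel, terrace and jar where they were; I handed the job in at about 25 s on the robot's clock.

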